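# Free the winch pawl and wind the drum back onto its stop

### The arm

A 7-joint arm with a two-finger parallel gripper is mounted at the origin on a cart in front of the work surface, level with it; the furniture and walls round the work are solid. World frame = base frame: x ahead of the robot, y to its left, z up, the work surface at z = 0. Lengths are in mm, angles in rad, forces in N, time in s.
With the tool pointing down it reaches from about 425 to 1025 mm from the base axis. Payload 9.4 kg.
Tool frame: the origin (TCP) lies midway between the tips of the shut fingers; the grasp point (between the pads) lies 19 mm behind it; z points along the fingers, y is the line along which they close (so a half turn about z gives the same grasp; the last joint's range is limited). The gripper opens to 85 mm and grips with 20 to 120 N. Pads are 22 mm wide; open, the fingers measure 114 mm over their backs; the gripper's body (76 mm by 85 mm) begins 54 mm behind the grasp point. The pads swing forward as they close: fully open they stand 13 mm farther back than shut.
Start: joints at [1.105, 0.599, -0.003, 1.599, 0.002, 0.943, -0.08], TCP at [274.821, -670.893, 197.875] pointing down, gripper open.
Joint ranges: [-2.57, 2.57], [-0.35, 1.97], [-1.29, 1.29], [0.11, 2.56], [-1.05, 4.19], [0.11, 1.86], [-2.63, 2.63]. Speed limits (rad/s): [2.22, 2.22, 3.01, 3.01, 3.14, 3.14, 3.14].

### API

Orientations are given as a rotation vector (axis times angle).
In Python, from bench import env gives the robot as it stands.
- The arm moves only by the tool servo_tool, never from a script. Its argument "deltas" is text: rows parted by semicolons, each of 7 numbers parted by spaces: the shift along the tool's x, y, z in m, then the turn, a rotation vector about the tool's x, y, z in rad, then the opening in per cent of the stroke, from 0 (shut) to 100 (fully open). In form: x y z wx wy wz claw; .... A call has 1 to 12 rows; each row is the pose to reach, as a shift and turn from the pose commanded when the call began, along the tool's axes at that moment; what a row does not reach only later rows make up. A row lasts 1/10 s, in which the tool goes at most 50 mm and 8.59 degrees, less where a joint would pass 70% of its speed; a pose out of reach is approached as far as the arm can. A call with a gripper value outside its range is refused whole. The fingers move at their own pace and stop on an object; "squeeze" is the grip in N (left out, the last holds). Time passes only in rows, so rows that repeat a pose let the fingers close. It gives the time, the measured TCP pose, the force, the opening and the grip force at its end, in the units of the state.
- env.observe(): the state, without advancing time (a new reading comes with each control period).
- env.grab_frame(name): name is "side" or "top" or "wrist"; returns a dict with "image" (384x512x3 uint8, red, green, blue), "depth" (384x512 float32, mm along the optical axis (not along the pixel's ray), 0 where there is no reading), "vertical_fov" (degrees; the focal length in pixels is half the picture's height over the tangent of half this angle, whatever the lens; pixels are square), "cx", "cy" (the principal point, pixels), "rvec" (rotation vector, rad) and "tvec" (3), from world to camera coordinates, as OpenCV has them. Camera axes: x right, y down, z forward; pixel columns grow to the right and rows downward; lengths in mm; the calibration is good to about 2 mm. A picture is of the moment at which its call begins.
- env.close_job(): hands the job in; it is judged then, once.
Trained networks look in the newest picture that a camera, given by its name, has taken for a name from the list of things; names that differ only in an ending like _2 or _b are one class to them, and where a whole thing is asked for, a point or a joint stands for the part that bears it (a point fixed in the world has none). Each returns a list of dicts, best first, with "score" (0 to 1); they miss things now and then, are a little off and sometimes report something else, mostly with a low value. They report only what shows in the picture. A call takes as long as a camera call.
- env.look_for(camera, name): "bbox" ([left, top, right, bottom] in pixels, round what is visible of it).
- env.trace(camera, name): "region" (384x512 bool, what is visible of it) and "bbox" ([left, top, right, bottom] in pixels, round what is visible of it).
- env.landmark_of(camera, name): "pixel" ([column, row] in pixels: a listed point, or the origin of a listed thing).
The state is a dict: "t": time; "joint_positions": joint angles; "joint_vel": joint speeds; "joint_efforts": joint torques, N m; "position": TCP position; "tool_rot": TCP orientation; "wrist_force": force on the tool from outside, world axes, zero at the start; "torque": the same for the moment, N m; "gripper_width": finger opening in mm; "gripper_force": force on a finger pad.
Only numpy, scipy, OpenCV 4.12 (cv2) and the standard library are available. Lean on these libraries where they do the work, as an engineer would, in place of code of your own. Each camera call takes 0.05 s, during which the arm holds its last target. There are 200 camera calls.

### The job

Lift the brass pawl of the blue bench winch off its ratchet wheel and throw it right over so that it stays back by itself, then bring the crank back over the top towards the robot until its arm is felt to press lightly on the sprung stop, and finally swing the pawl forward again so that it lies on the ratchet teeth. Never force the crank against the engaged pawl or hard onto the stop; leave the crank resting on the stop and the tin, box and collet where they are.

Things in the scene. Friction and masses are not known exactly. Their poses are not given: they have to be found in the camera images.
- winch: blue bench winch, fixed. Origin: centre of the underside of its 200x130x10 mm base; +x points away from the robot, z up. Drum axis along y at x 0, z 100 mm. Crank on the +y side; 16-tooth ratchet wheel (radius 46) and pawl on the -y side (y -46 to -58). Cheeks reach z 134, the pawl bracket z 162 at x -52. The wheel runs back when its top moves to -x; the engaged pawl blocks that.
- drum: drum with ratchet wheel and crank; origin on its axis, z along the crank. Friction drag up to 0.2 N m (about 3 N at the grip). It starts with the crank 20 to 55 deg to the +x side of upright. Running back, the crank arm (crank_arm) meets a rubber plunger (stop_plunger) on a yellow adjustable stop, 45 mm from the axis, when the crank is 20 to 50 deg past upright to -x; where exactly is not known.
- crank_grip (a point): centre of the free-spinning black crank grip, 22 mm diameter, 56 long along the winch's y, at winch y +88 mm, 75 mm from the drum axis. Pinch it or push it with loosely set fingers from above. The stop's spring is 5 N/mm: press till the crank takes 0.4 to 0.6 N m more than the drag (5 to 8 N at the grip); 4 N at the plunger is enough, over 22 N is too hard. The drag then keeps it there.
- lift_pin (a point): middle of the red lift pin of the pawl, 12 mm diameter, 50 mm long along the winch's y (y -58 to -108), middle at y -86. It turns round the pawl's pivot, which lies at winch x -52, z 150 mm: with the pawl at 0 the pin is 46 mm to +x of the pivot and 4 mm above it; as the pawl lifts it goes up, over the pivot and down towards -x. Pinch it from above, fingers closing along winch x.
- pawl (a joint): angle of the brass pawl (rad): 0 to 0.12 lying on the ratchet teeth, grows as it is lifted, about 1.5 straight up and in balance, 2.3 thrown right over against its end stop towards -x. It is held by its weight alone: it falls forward from below 1.1 and stays back from above 2. Engaged, it must not be loaded with more than 40 N by the wheel (about 20 N at the grip).
- tin: bystander: round white grease tin with green lid, 70 mm diameter, 47 high, on the bench on the crank side; origin under its centre
- box: bystander: flat white and yellow insert box, 47x69x18 mm, on the bench behind the winch; origin under its centre
- collet: bystander: small steel spring collet, 26 mm diameter, 32 high, standing in front of the winch; origin under its centre

How it is judged:
By the outcome, as a careful person would: the job done as asked, in the order asked, and still so for the second after the job is handed in, with the robot touching nothing.
It also fails if it takes over 72 s, if anything falls off the work surface, if the arm or the gripper's body presses on something with over 40 N, if the wrist force passes 120 N, or if a joint passes its speed limit or range.

## Working session

There is one attempt and no reset: what is moved stays moved. The work goes in short steps, Python scripts to look and compute and a tool call to move; the robot and the scene stay as the last step left them, time stands still between calls to the robot, and variables do not carry over. Pictures are saved under pics/ and viewed, at most 10 in all, crops included, and the job is handed in when it is done.

Besides the shell and the picture viewer there is one more tool, called after "Call:" as name(argument=value, ...) on one line, values as JSON. servo_tool: Moves the arm, as the interface text tells. Its arguments: {"type":"object","properties":{"deltas":{"type":"string"},"squeeze":{"type":"number"}},"required":["deltas"]}

```bash
mkdir -p pics; cat > h.py <<'E'
import numpy as np, cv2
from scipy.spatial.transform import Rotation as R
from bench import env
def cam(f):
    h=f["image"].shape[0]; F=h/2/np.tan(np.radians(f["vertical_fov"])/2)
    M=R.from_rotvec(np.array(f["rvec"]).ravel()).as_matrix(); return F,M,np.array(f["tvec"]).ravel()
def w(f,u,v,d=None):
    F,M,t=cam(f)
    if d is None: d=f["depth"][int(round(v)),int(round(u))]
    return M.T@(np.array([(u-f["cx"])/F*d,(v-f["cy"])/F*d,d])-t)
def px(f,p):
    F,M,t=cam(f); c=M@np.array(p)+t; return [F*c[0]/c[2]+f["cx"],F*c[1]/c[2]+f["cy"]]
def cloud(f,m):
    F,M,t=cam(f); v,u=np.nonzero(m&(f["depth"]>0)); d=f["depth"][v,u]
    return (np.c_[(u-f["cx"])/F*d,(v-f["cy"])/F*d,d]-t)@M
E
python3 - <<'E'
from h import *
np.set_printoptions(precision=1,suppress=True)
ims=[]
for c in("side","top"):
    f=env.grab_frame(c); ims.append(f["image"]); F,M,t=cam(f); print(c,"campos",-M.T@t,"F",F)
    for n in("winch","drum","crank_grip","lift_pin","tin","box","collet"):
        for r in env.landmark_of(c,n)[:1]:
            u,v=r["pixel"]; print(n,round(r["score"],2),np.array([u,v]),w(f,u,v) if 0<=u<511 and 0<=v<383 else "")
    for n in("crank_grip","lift_pin","stop_plunger","crank_arm"):
        for r in env.trace(c,n)[:1]: 
            P=cloud(f,r["region"]); print("  trace",n,round(r["score"],2),r["bbox"],np.median(P,0),P.min(0),P.max(0))
for c,i in zip(("side","top"),ims): cv2.imwrite(f"pics/{c}0.png",cv2.resize(i[:,:,::-1],(800,600)))
s=env.observe(); print(s["position"],s["tool_rot"],s["t"],s["wrist_force"])
E
```

```text
side campos [  91.  -656.4  611.5] F 423.0730323152482
winch 0.71 [268.3 263.1] [501.2 -39.2  36.8]
drum 0.66 [268.1 226.2] [502.6 -30.3 127. ]
crank_grip 0.58 [280.7 182.5] [595.2  64.7 164.9]
lift_pin 0.65 [282.1 226.9] [496.4 -89.5 161. ]
tin 0.97 [240.9 223.4] [546.1 166.4  10.4]
box 0.76 [342.4 273. ] [ 641.2 -125.1   14.9]
collet 0.72 [205.6 273.3] [378.5  21.5  14.2]
  trace crank_grip 0.69 [256.1, 177.1, 299.9, 261.3] [522.  -49.8 112.9] [468.1 -69.   -5.5] [801.6 382.9 167.5]Traceback (most recent call last):
  File "<stdin>", line 10, in <module>
ValueError: it knows: box, collet, crank_grip, drum, lift_pin, pawl, tin, winch
```

```bash
python3 - <<'E'
from h import *
np.set_printoptions(precision=1,suppress=True)
ims=[]
for c in("side","top"):
    f=env.grab_frame(c); ims.append(f["image"]); F,M,t=cam(f); print(c,"campos",-M.T@t,"F",F)
    for n in("winch","drum","crank_grip","lift_pin","tin","box","collet"):
        for r in env.landmark_of(c,n)[:1]:
            u,v=r["pixel"]; print(n,round(r["score"],2),np.array([u,v]),w(f,u,v) if 0<=u<511 and 0<=v<383 else "")
    np.savez(f"pics/{c}0.npz",**f)
    cv2.imwrite(f"pics/{c}0.png",cv2.resize(f["image"][110:320,170:450,::-1] if c=="side" else f["image"][:,:,::-1],(800,600)))
s=env.observe(); print(s["position"],s["tool_rot"],s["t"],s["wrist_force"])
E
```

```text
side campos [  91.  -656.4  611.5] F 423.0730323152482
winch 0.7 [267.4 264.4] [498.9 -39.2  34.2]
drum 0.78 [270.9 224.3] [495.  -51.9 146.3]
crank_grip 0.78 [278.9 186.1] [583.7  54.7 162.9]
lift_pin 0.63 [282.2 226.5] [498.8 -86.4 159.4]
tin 0.82 [238.7 222. ] [541.4 169.8  14.3]
box 0.95 [339.2 271.2] [ 636.8 -119.    17.4]
collet 0.74 [204.4 274. ] [376.9  24.7  10.6]
top campos [500.   96.9 995.2] F 434.01561404662544
winch 0.56 [306.3 214.3] [526.5   8.3 121. ]
drum 0.97 [312.  214.4] [526.4  -3.2 121.1]
crank_grip 0.87 [279.8 176. ] [597.9  64.  167.7]
lift_pin 0.9 [355.9 231.2] [494.  -83.1 158.8]
tin 0.97 [221.3 197.1] [564.4 187.1  45.9]
box 0.89 [354.6 158.7] [ 657.3 -111.8   14.5]
collet 0.42 [290.9 276.1] [393.1  32.5  32.2]
[ 274.8 -670.9  197.9] [ 3.1  0.6 -0. ] 1.3 [-0.3  0.5  1. ]
```

View pics/side0.png

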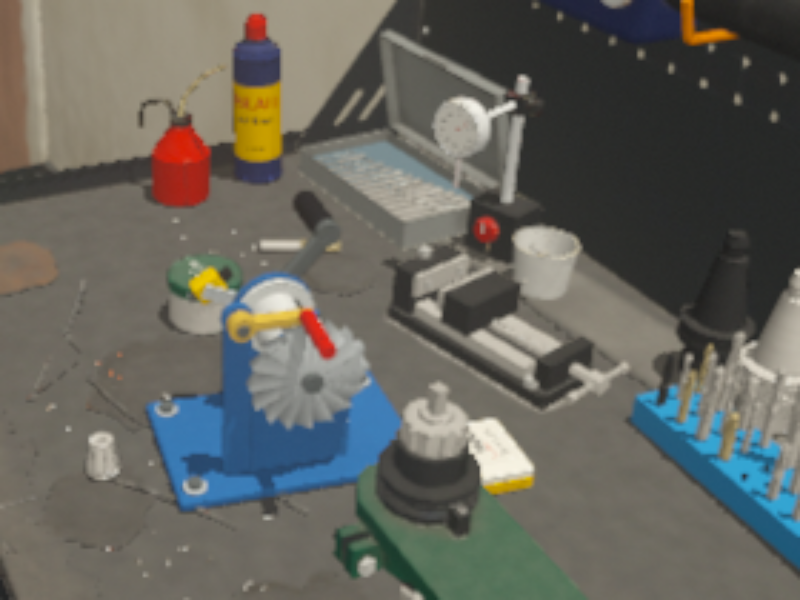

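View pics/top0.png

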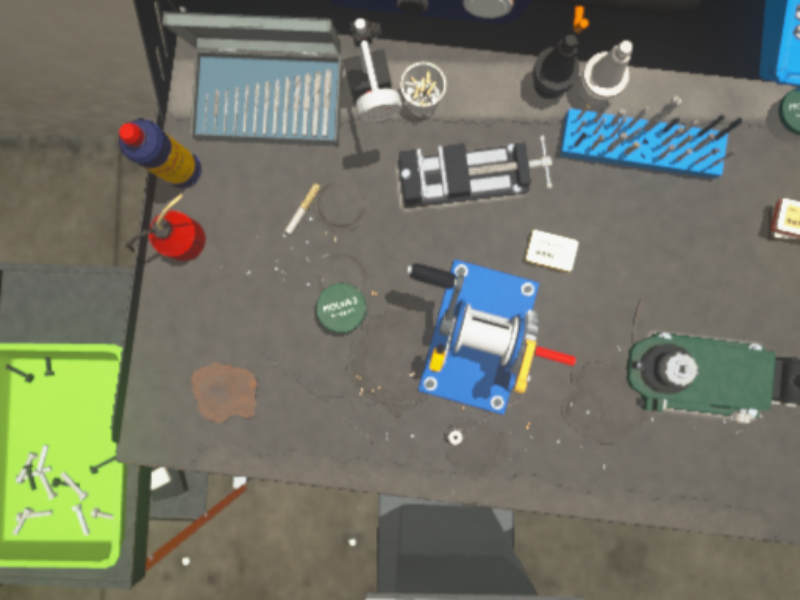

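The side view shows the blue winch with the red pin near (318,333), the pawl lying on the wheel, and the crank tilted away. The top view shows the base slightly rotated, the grip near (432,274) and the pin near (556,355). Next I'll fit the winch pose.

```bash
python3 - <<'E'
from h import *
np.set_printoptions(precision=1,suppress=True)
f=dict(np.load("pics/top0.npz")); g=dict(np.load("pics/side0.npz"))
def hsv(f,lo,hi,box):
    m=cv2.inRange(cv2.cvtColor(f["image"],cv2.COLOR_RGB2HSV),lo,hi)>0
    k=np.zeros_like(m); k[box[1]:box[3],box[0]:box[2]]=1; return m&k
B=(255,150,370,275)
m=hsv(f,(100,120,60),(120,255,255),B); P=cloud(f,m); Q=P[abs(P[:,2]-10)<6]
(c,s,a)=cv2.minAreaRect(Q[:,:2].astype(np.float32)); print("base",c,s,a,np.median(Q[:,2]))
print(cv2.boxPoints((c,s,a)))
for n,lo,hi in(("red",(0,150,80),(8,255,255)),("red2",(172,150,80),(180,255,255)),("black",(0,0,0),(180,120,60))):
    for q,b,nm in((f,B if n!="black" else (255,165,295,190),"top"),(g,(255,180,300,250),"side")):
        P=cloud(q,hsv(q,lo,hi,b)); P=P[(P[:,2]>120)&(P[:,2]<230)] if len(P) else P
        if len(P)>5:
            mu=P.mean(0); d=np.linalg.svd(P-mu)[2][0]; t=(P-mu)@d; print(n,nm,len(P),np.median(P,0),d,t.min(),t.max(),mu+d*t.min(),mu+d*t.max())
E
```

```text
base (528.4435424804688, -2.4300308227539062) (128.77479553222656, 198.75753784179688) 75.03353881835938 9.488561000676047
[[415.8 -39. ]
 [607.8 -90.3]
 [641.1  34.1]
 [449.1  85.4]]
red top 140 [500.3 -81.  161.4] [-0.3 -1.   0. ] -24.77405522167966 24.841273096523896 [507.5 -56.7 160.7] [ 494.3 -104.5  161.6]
red side 85 [496.  -85.8 159.8] [-0.3 -0.9  0.1] -35.16618647493135 21.95973325765552 [507.5 -51.  156.4] [ 490.  -105.2  160.2]
black top 98 [595.8  78.9 164.9] [-0.4 -0.9  0. ] -18.50239047842951 25.872754121489308 [603.8  94.8 164.7] [587.5  53.5 164.9]
black side 70 [588.7  66.3 163.7] [-0.2 -1.   0. ] -26.531549947621283 18.247100465917562 [593.8  92.5 162.8] [585.7  48.4 163.1]
```

```bash
cat >> h.py <<'E'
C=np.array([528.4,-2.4,0]); a=np.radians(-15); W=np.array([[np.cos(a),-np.sin(a),0],[np.sin(a),np.cos(a),0],[0,0,1]])
def ww(p): return C+W@np.array(p,float)
def iw(p): return W.T@(np.array(p)-C)
RT=np.c_[W[:,1],W[:,0],-W[:,2]]   # tool x=winch y, tool y=winch x, tool z down
def delta(pw):
    s=env.observe(); T=R.from_rotvec(s["tool_rot"]).as_matrix()
    print("shift m",np.round(T.T@(ww(pw)-s["position"])/1000,4),"turn",np.round(R.from_matrix(T.T@RT).as_rotvec(),4))
def st():
    s=env.observe(); print("t",round(s["t"],2),"winch",iw(s["position"]).round(1),"F winch",(W.T@s["wrist_force"]).round(1),"w",round(s["gripper_width"],1),"gf",round(s["gripper_force"],1),"j",np.round(s["joint_positions"],2))
E
python3 - <<'E'
from h import *
np.set_printoptions(precision=1,suppress=True)
f=dict(np.load("pics/top0.npz"))
P=cloud(f,f["depth"]>0)
for y0 in range(-500,0,50):
    k=P[(P[:,1]>y0)&(P[:,1]<y0+50)&(P[:,0]>250)&(P[:,0]<650)]; print(y0,len(k),k[:,2].max() if len(k) else 0)
st(); print(ww([-6,-86,154]),iw([595.8,78.9,164.9])); delta([-6,-86,240])
print(R.from_rotvec(env.observe()["tool_rot"]).as_matrix())
E
```

```text
-500 1296 4.237815019500206
-450 3086 118.34838820094335
-400 3771 133.47475802257466
-350 4102 129.14325215665727
-300 3726 147.06699055344112
-250 4520 208.29825458461454
-200 4104 151.8912959283277
-150 3559 164.24081800849018
-100 3201 165.44268259682002
-50 3934 163.70227755723488
t 1.3 winch [ -71.9 -711.4  197.9] F winch [-0.4  0.4  1. ] w 85.3 gf 0.0 j [ 1.1  0.6 -0.   1.6  0.   0.9 -0.1]
[500.3 -83.9 154. ] [ 44.1  96.  164.9]
shift m [ 0.4 -0.5 -0. ] turn [-0.   0.  -0.9]
[[ 0.9  0.4 -0. ]
 [ 0.4 -0.9 -0. ]
 [-0.   0.  -1. ]]
```

```bash
python3 - <<'E'
from h import *
delta([-6,-86,240]); delta([-6,-86,290])
E
```

```text
shift m [ 0.4312 -0.4577 -0.0422] turn [-0.000e+00  1.000e-04 -9.202e-01]
shift m [ 0.4312 -0.4577 -0.0922] turn [-0.000e+00  1.000e-04 -9.202e-01]
```

Call:
servo_tool(deltas="0 0 -0.045 0 0 0 60; 0.031 -0.033 -0.092 0 0 -0.07 60; 0.062 -0.065 -0.092 0 0 -0.14 60; 0.092 -0.098 -0.092 0 0 -0.21 60; 0.123 -0.131 -0.092 0 0 -0.28 60; 0.154 -0.163 -0.092 0 0 -0.36 60; 0.185 -0.196 -0.092 0 0 -0.44 60; 0.216 -0.229 -0.092 0 0 -0.52 60; 0.246 -0.262 -0.092 0 0 -0.62 60; 0.277 -0.294 -0.092 0 0 -0.72 60; 0.308 -0.327 -0.092 0 0 -0.82 60; 0.339 -0.36 -0.092 0 0 -0.92 60")

```text
t: 2.5
position: [452.4, -207.6, 290.3]
tool_rot: [2.488, 1.916, 0.0]
wrist_force: [0.7, -0.1, 1.0]
gripper_width: 51.3
gripper_force: 0.0
```

```bash
python3 - <<'E'
from h import *
st();delta([-6,-86,290]); delta([-6,-86,190])
E
```

```text
t 2.5 winch [ -20.3 -217.9  290.3] F winch [0.7 0.1 1. ] w 51.3 gf 0.0 j [ 0.61  0.24 -0.36  1.98  0.1   0.94 -0.06]
shift m [0.1318 0.0147 0.0002] turn [0.0008 0.0004 0.0036]
shift m [0.1319 0.0146 0.1002] turn [0.0008 0.0004 0.0036]
```

Call:
servo_tool(deltas="0.045 0.005 0 0 0 0.004 60; 0.09 0.01 0 0 0 0.004 60; 0.132 0.0147 0 0 0 0.004 60; 0.132 0.0147 0.04 0 0 0.004 60; 0.132 0.0147 0.08 0 0 0.004 60; 0.132 0.0147 0.1 0 0 0.004 60; 0.132 0.0147 0.1 0 0 0.004 60")

```text
t: 3.2
position: [498.8, -85.3, 187.6]
tool_rot: [-2.493, -1.906, 0.005]
wrist_force: [-0.2, -0.5, 1.2]
gripper_width: 51.2
gripper_force: 0.0
```

```bash
python3 - <<'E'
from h import *
np.set_printoptions(precision=1,suppress=True)
st(); f=env.grab_frame("wrist"); np.savez("pics/w1.npz",**f); cv2.imwrite("pics/w1.png",f["image"][:,:,::-1])
for r in env.landmark_of("wrist","lift_pin")[:2]: print(r, iw(w(f,*r["pixel"])))
for q in(f,):
    m=cv2.inRange(cv2.cvtColor(q["image"],cv2.COLOR_RGB2HSV),(0,150,60),(8,255,255))>0
    P=cloud(q,m); P=np.array([iw(p) for p in P]); P=P[(P[:,2]>130)&(P[:,2]<185)]; print(len(P),np.median(P,0),np.percentile(P,5,0),np.percentile(P,95,0))
delta([-6,-86,135])
E
```

```text
t 3.2 winch [ -7.1 -87.8 187.6] F winch [-0.1 -0.6  1.2] w 51.2 gf 0.0 j [ 0.3  0.4 -0.4  2.1  0.2  0.7 -0.4]
{'pixel': [260.6, 205.1], 'score': 0.78} [ -6.8 -83.7 162.1]
1043 [ -7.9 -80.6 161.8] [ -12.9 -103.8  158.3] [ -2.2 -58.8 163.4]
shift m [ 0.  -0.   0.1] turn [-0. -0. -0.]
```

View pics/w1.png

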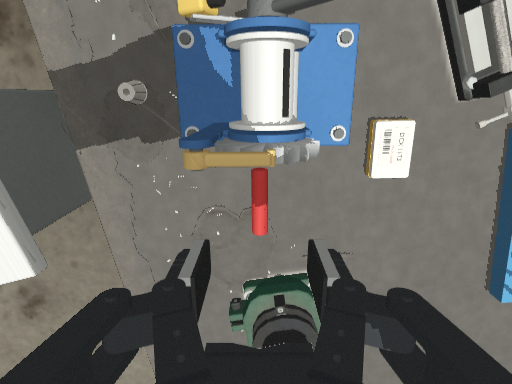

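The wrist view shows the red pin at column 260, centred between the fingers (196 and 322), with the pawl forward on the wheel. Lowering and pinching.

Call:
servo_tool(deltas="0.001 -0.0005 0.03 0 0 0 40; 0.001 -0.0005 0.05 0 0 0 40; 0.001 -0.0005 0.05 0 0 0 25; 0.001 -0.0005 0.05 0 0 0 10; 0.001 -0.0005 0.05 0 0 0 5; 0.001 -0.0005 0.05 0 0 0 5; 0.001 -0.0005 0.05 0 0 0 5; 0.001 -0.0005 0.05 0 0 0 5", squeeze=20)

```text
t: 4.1
position: [500.4, -84.5, 140.3]
tool_rot: [2.496, 1.907, 0.001]
wrist_force: [0.1, -0.0, -0.4]
gripper_width: 4.5
gripper_force: 0.0
```

```bash
python3 - <<'E'
from h import *
st()
p0=np.array([-52+46.2*np.cos(.087+.05),150+46.2*np.sin(.087+.05)])
for th in np.arange(0.25,2.31,0.17): q=th+.087; print(round(th,2),"dy %.4f dz %.4f"%((-52+46.2*np.cos(q)-p0[0])/1000,-(150+46.2*np.sin(q)-p0[1])/1000))
E
```

```text
t 4.1 winch [ -5.8 -86.6 140.3] F winch [ 0.1  0.  -0.4] w 4.5 gf 0.0 j [ 0.32  0.44 -0.36  2.13  0.27  0.61 -0.5 ]
0.25 dy -0.0022 dz -0.0090
0.42 dy -0.0054 dz -0.0161
0.59 dy -0.0098 dz -0.0226
0.76 dy -0.0152 dz -0.0283
0.93 dy -0.0215 dz -0.0330
1.1 dy -0.0285 dz -0.0365
1.27 dy -0.0360 dz -0.0388
1.44 dy -0.0437 dz -0.0398
1.61 dy -0.0516 dz -0.0395
1.78 dy -0.0593 dz -0.0379
1.95 dy -0.0665 dz -0.0350
2.12 dy -0.0732 dz -0.0309
2.29 dy -0.0791 dz -0.0257
```

```bash
python3 - <<'E'
from h import *
np.set_printoptions(precision=1,suppress=True)
st(); f=env.grab_frame("wrist"); g=env.grab_frame("side")
a=f["image"][100:300,160:360,::-1]; b=g["image"][170:270,230:330,::-1]
cv2.imwrite("pics/w2.png",np.hstack([cv2.resize(a,(400,400)),cv2.resize(b,(400,400))]))
for q in(f,g):
    m=cv2.inRange(cv2.cvtColor(q["image"],cv2.COLOR_RGB2HSV),(0,150,60),(8,255,255))>0
    P=cloud(q,m); P=np.array([iw(p) for p in P]); P=P[(P[:,2]>100)&(P[:,2]<230)&(abs(P[:,0])<120)]; print(len(P),np.median(P,0),np.percentile(P,5,0),np.percentile(P,95,0))
E
```

```text
t 4.1 winch [ -5.8 -86.6 140.3] F winch [ 0.1  0.  -0.4] w 4.5 gf 0.0 j [ 0.3  0.4 -0.4  2.1  0.3  0.6 -0.5]
1214 [ -7.5 -73.6 162.1] [ -12.6 -101.8  158.6] [ -3.1 -58.1 163.5]
145 [ -4.4 -80.6 161.8] [ -13.6 -474.2  155.5] [116.9 488.9 190.4]
```

View pics/w2.png

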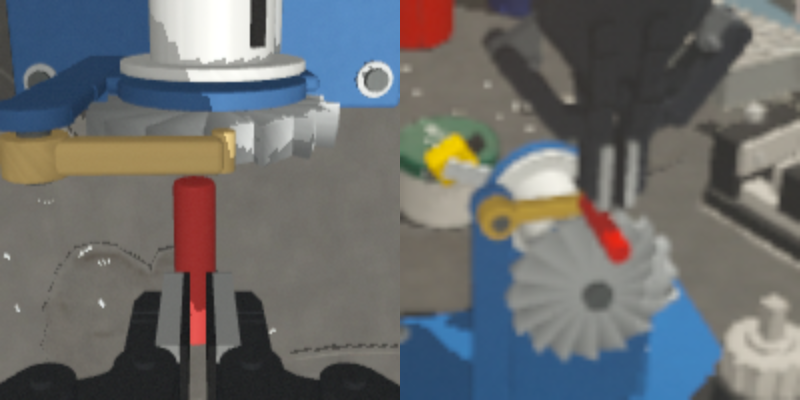

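```bash
python3 - <<'E'
from h import *
np.set_printoptions(precision=1,suppress=True)
st(); s=env.observe(); print(s["position"])
for c in("side","wrist","top"):
    f=env.grab_frame(c); p=s["position"]; print(c,"tcp px",np.array(px(f,p)),"grasp px",np.array(px(f,np.array(p)+[0,0,19])),"pin mid",np.array(px(f,ww([-7,-86,156]))),"pin end",np.array(px(f,ww([-7,-108,156]))),px(f,ww([-7,-58,156])))
    if c!="wrist": 
        u,v=map(int,px(f,np.array(p)+[0,0,40])); P=f["depth"][v-20:v+22:3,u-12:u+14:3]; print(P)
E
```

```text
t 4.2 winch [ -5.9 -86.6 140.1] F winch [0.1 0.7 0.2] w 4.1 gf 0.0 j [ 0.3  0.4 -0.4  2.1  0.3  0.6 -0.5]
[500.3 -84.5 140.1]
side tcp px [281.8 234. ] grasp px [282.3 226. ] pin mid [281.6 227.2] pin end [285.3 233.3] [np.float64(277.1599063620354), np.float64(219.85187183694367)]
[[ 792.2  798.4  786.4  774.2  779.9  808.2  787.6  790.   801.3]
 [ 782.   787.6  786.1  787.7  787.   802.7  790.6  789.6  802.3]
 [ 779.5  784.3  790.7  789.2  790.6  805.1  794.8  794.9  803. ]
 [ 790.7  973.4  798.4  787.5  795.3  803.5  796.9  798.4 1225.5]
 [ 949.   956.3  799.4  799.4  797.6  802.6  804.4  808.4 1215. ]
 [ 952.1  955.   803.   803.9  801.2  806.   808.7  812.7 1192.7]
 [ 948.4  957.8  805.8  807.2  805.4  803.9  809.3 1184.8 1183.6]
 [ 932.8  941.9  807.9  810.8  809.4  811.   811.9 1169.3 1171.2]
 [ 855.3  859.2  811.6  811.6  812.2  814.9 1158.7 1157.4 1158.3]
 [ 857.2  860.6  842.9  817.7 1143.8  878.6 1143.  1144.7 1144.2]
 [ 867.5  869.2  868.2  830.6  826.3  869.9  887.9  879.8 1133. ]
 [ 862.7  867.1  869.5  825.4  820.3  822.1  878.3  882.2 1116.7]
 [ 868.2  868.7  871.4  8
[... 521 characters left out ...]
.3 617.9 513. ]
 [996.7 993.9 994.1 998.3 685.6 576.9 575.4 574.6 500.1]
 [994.9 994.8 996.8 993.  669.4 631.7 576.  573.5 496.8]
 [994.2 994.  992.8 683.  658.9 624.6 590.5 577.  492.6]
 [993.9 995.4 993.8 673.7 654.2 616.7 587.8 572.9 492.3]
 [827.6 831.2 833.  670.5 649.  615.6 605.8 588.6 493.8]
 [832.2 830.  831.2 666.7 645.9 612.8 604.6 587.6 496.6]
 [990.5 991.5 808.7 670.7 648.6 612.1 604.1 587.2 499.1]
 [991.  992.  987.7 673.5 651.6 615.  607.5 589.2 502.9]
 [990.6 990.  991.9 679.3 655.7 621.3 608.3 594.2 506.3]
 [989.3 995.7 991.7 762.3 666.1 646.3 610.5 600.  508.1]
 [994.9 987.7 992.9 755.9 683.1 659.5 622.5 608.9 592.3]
 [989.1 990.5 990.4 748.  765.2 682.1 658.9 613.1 607.1]]
```

```bash
python3 - <<'E'
from h import *
np.set_printoptions(precision=1,suppress=True)
f=env.grab_frame("side")
for v in range(205,232,2):
    print(v,[ (u,*iw(w(f,u,v)).round(0).astype(int)) for u in(279,281,283,285,287)])
s=env.observe(); print(s["position"],s["joint_positions"],s["tool_rot"],s["gripper_width"])
E
```

```text
205 [(279, np.int64(-20), np.int64(-99), np.int64(216)), (281, np.int64(-15), np.int64(-98), np.int64(215)), (283, np.int64(-6), np.int64(-84), np.int64(205)), (285, np.int64(-4), np.int64(-89), np.int64(208)), (287, np.int64(-1), np.int64(-93), np.int64(210))]
207 [(279, np.int64(-18), np.int64(-95), np.int64(209)), (281, np.int64(-14), np.int64(-97), np.int64(209)), (283, np.int64(-10), np.int64(-96), np.int64(208)), (285, np.int64(-5), np.int64(-94), np.int64(206)), (287, np.int64(-3), np.int64(-97), np.int64(208))]
209 [(279, np.int64(-17), np.int64(-93), np.int64(203)), (281, np.int64(-15), np.int64(-98), np.int64(206)), (283, np.int64(-11), np.int64(-97), np.int64(205)), (285, np.int64(-6), np.int64(-96), np.int64(203)), (287, np.int64(-2), np.int64(-96), np.int64(202))]
211 [(279, np.int64(-17), np.int64(-93), np.int64(199)), (281, np.int64(-15), np.int64(-98), np.int64(201)), (283, np.int64(-10), np.int64(-97), np.int64(200)), (285, np.int64(-5), np.int64(-95), np.int64(198)), (287, np.int64(-1), np.int64(-95), np.int64(198))]
213 [(279, np.int64(-17), np.int64(-95), np.int64
[... 1963 characters left out ...]
p.int64(-57), np.int64(135)), (287, np.int64(16), np.int64(-56), np.int64(134))]
229 [(279, np.int64(-15), np.int64(-94), np.int64(158)), (281, np.int64(-12), np.int64(-98), np.int64(160)), (283, np.int64(-9), np.int64(-100), np.int64(161)), (285, np.int64(-5), np.int64(-99), np.int64(160)), (287, np.int64(16), np.int64(-57), np.int64(130))]
231 [(279, np.int64(-2), np.int64(-60), np.int64(129)), (281, np.int64(-13), np.int64(-100), np.int64(157)), (283, np.int64(-11), np.int64(-106), np.int64(160)), (285, np.int64(-7), np.int64(-106), np.int64(160)), (287, np.int64(17), np.int64(-55), np.int64(123))]
[500.2 -84.5 139.8] [ 0.3  0.4 -0.4  2.1  0.3  0.6 -0.5] [-2.5 -1.9  0. ] 4.872764601491916
```

The fingers are shut (4.5 mm) but their tips sit at z≈174, just above the pin (top at 162), in both views. So the real tips are about 34 mm higher than the reported TCP. I'll reopen, go down by that much and look again.

Call:
servo_tool(deltas="0 -0.001 0 0 0 0 40; 0 -0.001 0 0 0 0 40; 0 -0.001 0 0 0 0 40; 0 -0.001 0 0 0 0 40; 0 -0.001 0.01 0 0 0 40; 0 -0.001 0.02 0 0 0 40; 0 -0.001 0.03 0 0 0 40; 0 -0.001 0.034 0 0 0 40")

```text
t: 5.2
position: [498.5, -84.1, 104.3]
tool_rot: [-2.495, -1.907, 0.002]
wrist_force: [-0.2, -0.1, -0.9]
gripper_width: 34.0
gripper_force: 0.0
```

```bash
python3 - <<'E'
from h import *
st(); f=env.grab_frame("wrist"); g=env.grab_frame("side")
a=f["image"][100:300,160:360,::-1]; b=g["image"][170:270,230:330,::-1]
cv2.imwrite("pics/w3.png",np.hstack([cv2.resize(a,(400,400)),cv2.resize(b,(400,400))]))
for u in (276,278,290,292,294):
    print(u,[(v,*[int(k) for k in iw(w(g,u,v)).round()]) for v in range(214,244,3)])
E
```

```text
t 5.2 winch [ -7.7 -86.6 104.3] F winch [-0.1 -0.2 -0.9] w 34.0 gf 0.0 j [ 0.29  0.5  -0.32  2.17  0.31  0.52 -0.53]
276 [(214, 21, 31, 113), (217, 21, 30, 106), (220, -12, -65, 161), (223, -14, -72, 158), (226, -8, -55, 139), (229, -8, -57, 133), (232, -8, -59, 127), (235, -6, -54, 116), (238, -7, -56, 111), (241, -6, -55, 102)]
278 [(214, 26, 31, 112), (217, 26, 29, 106), (220, -8, -65, 160), (223, -11, -75, 160), (226, -14, -84, 159), (229, -4, -57, 133), (232, -3, -55, 124), (235, -2, -55, 116), (238, -3, -57, 110), (241, -4, -61, 106)]
290 [(214, 9, -84, 183), (217, 9, -86, 177), (220, 7, -92, 174), (223, 7, -93, 168), (226, 7, -94, 162), (229, 7, -95, 155), (232, 7, -96, 149), (235, 7, -98, 144), (238, 23, -59, 108), (241, 25, -55, 96)]
292 [(214, 8, -98, 191), (217, 9, -97, 184), (220, 11, -94, 175), (223, 10, -96, 169), (226, 10, -98, 164), (229, 11, -97, 156), (232, 10, -100, 151), (235, 12, -96, 141), (238, 29, -56, 105), (241, 30, -55, 96)]
294 [(214, 13, -97, 190), (217, 12, -100, 185), (220, 13, -99, 178), (223, 14, -98, 170), (226, 17, -92, 159), (229, 16, -94, 153), (232, 17, -94, 146), (235, 33, -55, 111), (238, 34, -55, 103), (241, 34, -57, 96)]
```

View pics/w3.png

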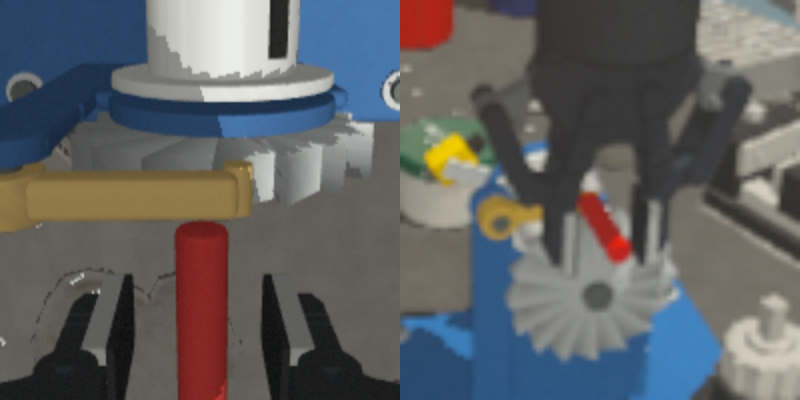

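The pads now straddle the pin, tips at z≈141. Closing.

Call:
servo_tool(deltas="0 0 0 0 0 0 25; 0 0 0 0 0 0 12; 0 0 0 0 0 0 5; 0 0 0 0 0 0 5; 0 0 0 0 0 0 5; 0 0 0 0 0 0 5", squeeze=20)

```text
t: 5.9
position: [499.6, -84.2, 106.1]
tool_rot: [2.496, 1.907, 0.001]
wrist_force: [1.9, 0.4, 0.8]
gripper_width: 11.1
gripper_force: 19.6
```

Call:
servo_tool(deltas="0 -0.001 -0.0045 0 0 0 5; 0 -0.002 -0.009 0 0 0 5; 0 -0.0054 -0.0161 0 0 0 5; 0 -0.0098 -0.0226 0 0 0 5; 0 -0.0152 -0.0283 0 0 0 5; 0 -0.0152 -0.0283 0 0 0 5")

```text
t: 6.5
position: [486.7, -80.8, 136.2]
tool_rot: [2.494, 1.904, 0.006]
wrist_force: [6.4, -4.2, 3.8]
gripper_width: 11.1
gripper_force: 19.7
```

```bash
cat >> h.py <<'E'
def pin():
    for c in("wrist","side"):
        q=env.grab_frame(c); m=cv2.inRange(cv2.cvtColor(q["image"],cv2.COLOR_RGB2HSV),(0,150,60),(8,255,255))>0
        P=(cloud(q,m)-C)@W; P=P[(P[:,2]>100)&(P[:,2]<230)&(abs(P[:,0])<130)&(P[:,1]<-50)&(P[:,1]>-115)]
        if len(P)>8: m=np.median(P,0); print(c,len(P),m.round(1),"pawl~",round(np.arctan2(m[2]-5-150,m[0]+52)-.087,2))
E
python3 - <<'E'
from h import *
st(); pin()
E
```

```text
t 6.5 winch [-20.  -86.5 136.2] F winch [ 7.3 -2.4  3.8] w 11.1 gf 19.7 j [ 0.31  0.43 -0.35  2.17  0.27  0.57 -0.51]
wrist 2264 [-21.1 -78.9 188.4] pawl~ 0.74
side 50 [ -21.5 -101.8  185.6] pawl~ 0.7
```

Call:
servo_tool(deltas="0 -0.006 -0.0047 0 0 0 5; 0 -0.013 -0.0082 0 0 0 5; 0 -0.0205 -0.0105 0 0 0 5; 0 -0.028 -0.0115 0 0 0 5; 0 -0.036 -0.0112 0 0 0 5; 0 -0.0438 -0.0096 0 0 0 5; 0 -0.051 -0.0067 0 0 0 5; 0 -0.0575 -0.0026 0 0 0 5; 0 -0.0625 0.0015 0 0 0 5; 0 -0.0625 0.0015 0 0 0 5")

```text
t: 7.6
position: [423.0, -63.5, 132.0]
tool_rot: [-2.495, -1.907, 0.003]
wrist_force: [1.7, 0.1, -0.6]
gripper_width: 11.2
gripper_force: 20.7
```

```bash
python3 - <<'E'
from h import *
st(); pin()
E
```

```text
t 7.6 winch [-86.  -86.3 132. ] F winch [ 1.6  0.6 -0.6] w 11.2 gf 20.7 j [ 0.29  0.38 -0.36  2.3   0.28  0.5  -0.55]
wrist 2043 [-87.2 -81.9 187.1] pawl~ 2.31
side 71 [-86.9 -96.8 185.1] pawl~ 2.34
```

Call:
servo_tool(deltas="0 0 0 0 0 0 30; 0 0 0 0 0 0 30; 0 0 0 0 0 0 30; 0 0 -0.02 0 0 0 30; 0 0 -0.05 0 0 0 40; 0 0 -0.08 0 0 0 55; 0.04 0.03 -0.08 0 0 0 55; 0.075 0.06 -0.08 0 0 0 55; 0.11 0.085 -0.08 0 0 0 55; 0.14 0.11 -0.08 0 0 0 55; 0.172 0.132 -0.08 0 0 0 55; 0.172 0.132 -0.08 0 0 0 55")

```text
t: 8.9
position: [599.8, 72.0, 212.2]
tool_rot: [-2.492, -1.911, -0.005]
wrist_force: [-1.5, -0.2, 0.7]
gripper_width: 47.2
gripper_force: 0.0
```

```bash
python3 - <<'E'
from h import *
st(); pin(); f=env.grab_frame("wrist"); np.savez("pics/w4.npz",**f); cv2.imwrite("pics/w4.png",f["image"][:,:,::-1])
for r in env.landmark_of("wrist","crank_grip")[:2]: print(r, iw(w(f,*r["pixel"])))
for r in env.trace("wrist","crank_grip")[:1]:
    P=(cloud(f,r["region"])-C)@W; print(r["score"],r["bbox"],np.median(P,0))
E
```

```text
t 8.9 winch [ 49.7  90.3 212.2] F winch [-1.4 -0.6  0.7] w 47.2 gf 0.0 j [ 0.08  0.47 -0.42  1.85  0.24  0.87 -0.72]
side 100 [-88.8 -90.3 184.9] pawl~ 2.37
{'pixel': [257.2, 196.4], 'score': 0.82} [ 45.43328162  89.81380716 166.86165182]
0.71 [182.9, 156.6, 271.3, 328.9] [ 24.13445649  52.11046813 131.9431622 ]
```

View pics/w4.png

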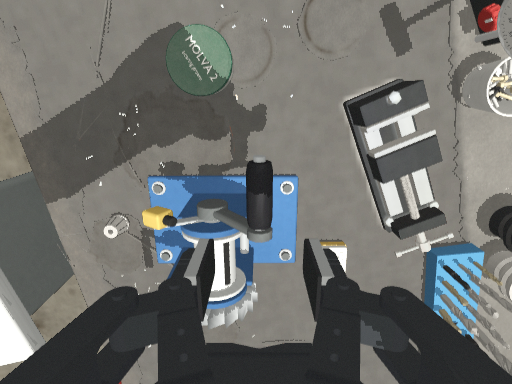

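The wrist view shows the grip at columns 246–272, centred between the pads (214/304). The pawl is lying back at ≈2.3. Descending onto the grip.

Call:
servo_tool(deltas="-0.002 -0.002 0.04 0 0 0 55; -0.002 -0.002 0.075 0 0 0 55; -0.002 -0.002 0.1 0 0 0 55; -0.002 -0.002 0.107 0 0 0 40; -0.002 -0.002 0.107 0 0 0 30; -0.002 -0.002 0.107 0 0 0 20; -0.002 -0.002 0.107 0 0 0 18; -0.002 -0.002 0.107 0 0 0 18; -0.002 -0.002 0.107 0 0 0 18", squeeze=25)

```text
t: 10.05
position: [594.5, 65.3, 106.5]
tool_rot: [2.496, 1.906, 0.0]
wrist_force: [-1.8, -4.9, 3.3]
gripper_width: 21.3
gripper_force: 25.5
```

```bash
python3 - <<'E'
from h import *
st()
t0=39
for t in range(34,-52,-4): a,b=np.radians(t),np.radians(t0); print(t,"dy %.4f dz %.4f"%(.075*(np.sin(a)-np.sin(b)),-.075*(np.cos(a)-np.cos(b))))
E
```

```text
t 10.05 winch [ 46.3  82.5 106.5] F winch [-0.4 -5.1  3.3] w 21.3 gf 25.5 j [ 0.04  0.58 -0.36  1.96  0.33  0.65 -0.79]
34 dy -0.0053 dz -0.0039
30 dy -0.0097 dz -0.0067
26 dy -0.0143 dz -0.0091
22 dy -0.0191 dz -0.0113
18 dy -0.0240 dz -0.0130
14 dy -0.0291 dz -0.0145
10 dy -0.0342 dz -0.0156
6 dy -0.0394 dz -0.0163
2 dy -0.0446 dz -0.0167
-2 dy -0.0498 dz -0.0167
-6 dy -0.0550 dz -0.0163
-10 dy -0.0602 dz -0.0156
-14 dy -0.0653 dz -0.0145
-18 dy -0.0704 dz -0.0130
-22 dy -0.0753 dz -0.0113
-26 dy -0.0801 dz -0.0091
-30 dy -0.0847 dz -0.0067
-34 dy -0.0891 dz -0.0039
-38 dy -0.0934 dz -0.0008
-42 dy -0.0974 dz 0.0026
-46 dy -0.1011 dz 0.0062
-50 dy -0.1047 dz 0.0101
```

Call:
servo_tool(deltas="0 -0.0053 -0.0039 0 0 0 18; 0 -0.0097 -0.0067 0 0 0 18; 0 -0.0143 -0.0091 0 0 0 18; 0 -0.0191 -0.0113 0 0 0 18; 0 -0.024 -0.013 0 0 0 18; 0 -0.024 -0.013 0 0 0 18")

```text
t: 10.65
position: [571.0, 71.6, 119.5]
tool_rot: [2.496, 1.906, -0.0]
wrist_force: [-2.6, -4.8, 4.9]
gripper_width: 21.2
gripper_force: 25.7
```

```bash
cat >> h.py <<'E'
def crank(off=52.5):
    s=env.observe(); p=iw(s["position"]); F=W.T@s["wrist_force"]; x,z=p[0],p[2]+off-100
    # torque on crank about winch y from robot: robot force on crank = -F ; towards -x positive
    print("radius",round(np.hypot(x,z),1),"angle",round(np.degrees(np.arctan2(x,z)),1),"Nm to -x",round((F[0]*z-F[2]*x)/1000,3))
E
python3 - <<'E'
from h import *
st(); crank(); g=env.grab_frame("side"); f=env.grab_frame("wrist")
b=g["image"][150:270,210:330,::-1]; cv2.imwrite("pics/w5.png",np.hstack([cv2.resize(b,(400,400)),cv2.resize(f["image"][100:300,160:360,::-1],(400,400))]))
E
```

```text
t 10.65 winch [ 22.   82.5 119.5] F winch [-1.2 -5.3  4.9] w 21.2 gf 25.7 j [ 0.03  0.54 -0.37  2.    0.32  0.65 -0.81]
radius 75.3 angle 17.0 Nm to -x -0.195
```

View pics/w5.png

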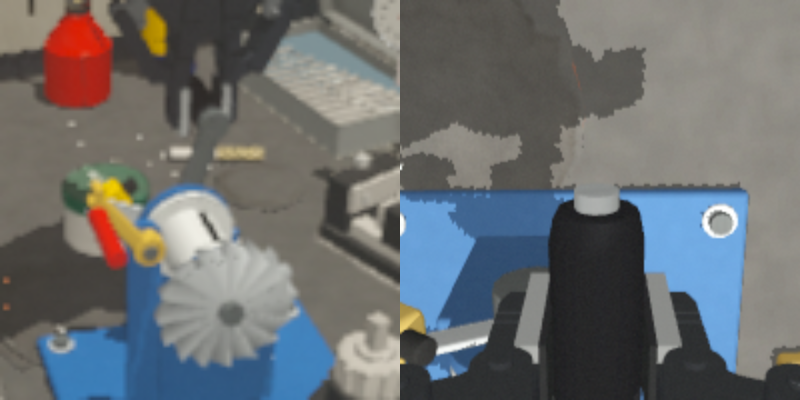

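The views show the grip held between the pads, the crank following, and the pawl pin lying back on the left. Continuing over the top, relieving the sideways load.

Call:
servo_tool(deltas="-0.002 -0.0051 -0.0015 0 0 0 18; -0.004 -0.0102 -0.0026 0 0 0 18; -0.005 -0.0154 -0.0033 0 0 0 18; -0.005 -0.0206 -0.0037 0 0 0 18; -0.005 -0.0258 -0.0037 0 0 0 18; -0.005 -0.031 -0.0033 0 0 0 18; -0.005 -0.0362 -0.0026 0 0 0 18")

```text
t: 11.45
position: [536.7, 80.7, 122.1]
tool_rot: [-2.494, -1.91, -0.01]
wrist_force: [5.0, 6.9, -6.5]
gripper_width: 21.1
gripper_force: 24.8
```

```bash
python3 - <<'E'
from h import *
st(); crank()
E
```

```text
t 11.45 winch [-13.5  82.5 122.1] F winch [ 3.1  7.9 -6.5] w 21.1 gf 24.8 j [ 0.01  0.51 -0.38  2.08  0.31  0.6  -0.84]
radius 75.8 angle -10.2 Nm to -x 0.14
```

Call:
servo_tool(deltas="0.003 -0.0026 0.0015 0 0 0 18; 0.003 -0.0051 0.0026 0 0 0 18; 0.003 -0.0077 0.0035 0 0 0 18; 0.003 -0.0102 0.0045 0 0 0 18")

```text
t: 11.85
position: [526.2, 83.6, 118.8]
tool_rot: [2.495, 1.907, 0.004]
wrist_force: [-4.9, -1.2, 20.9]
gripper_width: 21.1
gripper_force: 27.2
```

```bash
python3 - <<'E'
from h import *
st(); crank()
E
```

```text
t 11.85 winch [-24.3  82.5 118.8] F winch [-4.4 -2.4 20.9] w 21.1 gf 27.2 j [-0.    0.5  -0.37  2.1   0.32  0.59 -0.86]
radius 75.3 angle -18.9 Nm to -x 0.196
```

Call:
servo_tool(deltas="0 -0.0025 -0.0007 0 0 0 18; 0 -0.0049 0.0002 0 0 0 18")

```text
t: 12.05
position: [521.8, 84.7, 117.4]
tool_rot: [2.496, 1.907, 0.004]
wrist_force: [0.6, 0.5, 6.8]
gripper_width: 20.8
gripper_force: 26.1
```

```bash
python3 - <<'E'
from h import *
st(); crank()
E
```

```text
t 12.05 winch [-28.9  82.4 117.4] F winch [0.4 0.7 6.8] w 20.8 gf 26.1 j [-0.    0.5  -0.37  2.11  0.32  0.58 -0.87]
radius 75.6 angle -22.5 Nm to -x 0.225
```

Call:
servo_tool(deltas="0 -0.0024 0.0007 0 0 0 18; 0 -0.0048 0.0018 0 0 0 18")

```text
t: 12.25
position: [516.6, 86.0, 115.0]
tool_rot: [-2.496, -1.908, -0.002]
wrist_force: [0.3, 1.4, 5.8]
gripper_width: 21.5
gripper_force: 26.0
```

```bash
python3 - <<'E'
from h import *
st(); crank()
E
```

```text
t 12.25 winch [-34.2  82.3 115. ] F winch [-0.   1.4  5.8] w 21.5 gf 26.0 j [-0.01  0.5  -0.37  2.12  0.32  0.57 -0.87]
radius 75.7 angle -26.9 Nm to -x 0.196
```

Call:
servo_tool(deltas="0 -0.0023 0.001 0 0 0 18; 0 -0.0046 0.0022 0 0 0 18")

```text
t: 12.45
position: [512.1, 87.1, 112.5]
tool_rot: [-2.496, -1.908, -0.001]
wrist_force: [1.3, 2.7, 3.4]
gripper_width: 20.7
gripper_force: 25.9
```

```bash
python3 - <<'E'
from h import *
st(); crank()
E
```

```text
t 12.45 winch [-38.9  82.3 112.5] F winch [0.5 2.9 3.4] w 20.7 gf 25.9 j [-0.02  0.5  -0.36  2.13  0.32  0.56 -0.88]
radius 75.7 angle -30.9 Nm to -x 0.167
```

Call:
servo_tool(deltas="0 -0.0022 0.0014 0 0 0 18; 0 -0.0044 0.0028 0 0 0 18")

```text
t: 12.65
position: [508.3, 88.2, 109.9]
tool_rot: [2.496, 1.908, 0.002]
wrist_force: [2.9, 2.3, 8.4]
gripper_width: 21.3
gripper_force: 26.2
```

```bash
python3 - <<'E'
from h import *
st(); crank()
E
```

```text
t 12.65 winch [-42.9  82.3 109.9] F winch [2.2 3.  8.4] w 21.3 gf 26.2 j [-0.02  0.5  -0.36  2.14  0.33  0.55 -0.89]
radius 75.7 angle -34.5 Nm to -x 0.497
```

Call:
servo_tool(deltas="0 -0.0008 0.0006 0 0 0 18")

```text
t: 12.75
position: [507.8, 88.3, 109.5]
tool_rot: [2.496, 1.907, 0.003]
wrist_force: [2.8, 1.9, 10.6]
gripper_width: 21.2
gripper_force: 26.5
```

```bash
python3 - <<'E'
from h import *
st(); crank()
E
```

```text
t 12.75 winch [-43.3  82.3 109.5] F winch [ 2.2  2.5 10.6] w 21.2 gf 26.5 j [-0.02  0.5  -0.36  2.14  0.33  0.55 -0.89]
radius 75.6 angle -35.0 Nm to -x 0.599
```

Call:
servo_tool(deltas="0 -0.0007 0.0005 0 0 0 18; 0 -0.0007 0.0005 0 0 0 18")

```text
t: 12.95
position: [507.5, 88.4, 109.2]
tool_rot: [2.496, 1.907, 0.003]
wrist_force: [2.0, 2.4, 9.7]
gripper_width: 21.0
gripper_force: 26.4
```

```bash
python3 - <<'E'
from h import *
st(); crank()
E
```

```text
t 12.95 winch [-43.7  82.3 109.2] F winch [1.3 2.8 9.7] w 21.0 gf 26.4 j [-0.03  0.5  -0.36  2.14  0.33  0.55 -0.89]
radius 75.6 angle -35.3 Nm to -x 0.505
```

Call:
servo_tool(deltas="0 -0.0007 0.0005 0 0 0 18")

```text
t: 13.05
position: [507.1, 88.5, 108.9]
tool_rot: [2.496, 1.906, 0.004]
wrist_force: [3.4, 0.9, 13.5]
gripper_width: 21.2
gripper_force: 26.6
```

```bash
python3 - <<'E'
from h import *
st(); crank()
E
```

```text
t 13.05 winch [-44.1  82.3 108.9] F winch [ 3.1  1.8 13.5] w 21.2 gf 26.6 j [-0.03  0.5  -0.36  2.15  0.33  0.54 -0.89]
radius 75.6 angle -35.7 Nm to -x 0.784
```

Call:
servo_tool(deltas="0 0 0 0 0 0 28; 0 0 0 0 0 0 36; 0 0 0 0 0 0 40; 0 0 0 0 0 0 40; 0 0 -0.02 0 0 0 40; 0 0 -0.06 0 0 0 40; 0 0 -0.1 0 0 0 45; -0.045 -0.01 -0.1 0 0 0 45; -0.09 -0.02 -0.1 0 0 0 45; -0.135 -0.035 -0.1 0 0 0 45; -0.168 -0.042 -0.1 0 0 0 45; -0.168 -0.042 -0.1 0 0 0 45")

```text
t: 14.25
position: [417.6, -67.0, 207.8]
tool_rot: [-2.502, -1.899, 0.006]
wrist_force: [0.8, -0.3, 0.5]
gripper_width: 38.2
gripper_force: 0.0
```

```bash
python3 - <<'E'
from h import *
st(); pin(); f=env.grab_frame("wrist"); b=env.grab_frame("top")["image"][120:300,230:410,::-1]
cv2.imwrite("pics/w6.png",np.hstack([f["image"][:,:,::-1],cv2.resize(b,(288,384))]))
for r in env.landmark_of("wrist","crank_grip")[:1]:
    p=iw(w(f,*r["pixel"])); print(r,p,np.degrees(np.arctan2(p[0],p[2]-10-100)))
E
```

```text
t 14.25 winch [-90.3 -91.  207.8] F winch [ 0.8 -0.1  0.5] w 38.2 gf 0.0 j [ 0.37  0.25 -0.43  2.22  0.16  0.7  -0.44]
wrist 1025 [-87.4 -82.1 186.9] pawl~ 2.32
side 95 [-88.6 -90.1 185.1] pawl~ 2.37
```

View pics/w6.png

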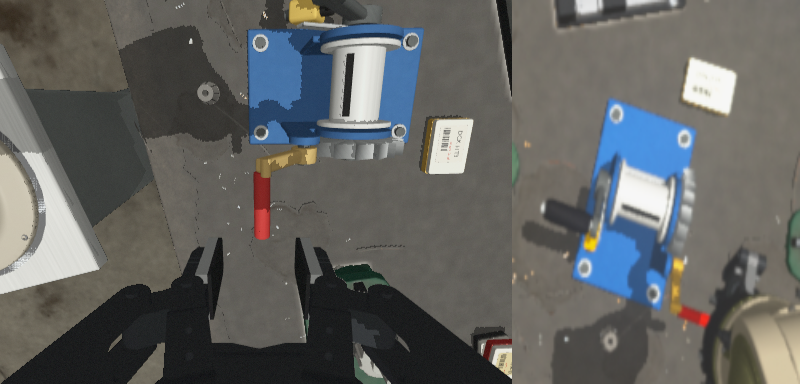

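Crank grip rests by the yellow stop at about (543,208) on the right; the pin at (262,205) is nearly between the pads. Pinching it again.

Call:
servo_tool(deltas="0.004 0.0025 0.03 0 0 0 40; 0.004 0.0025 0.06 0 0 0 40; 0.004 0.0025 0.076 0 0 0 40; 0.004 0.0025 0.076 0 0 0 30; 0.004 0.0025 0.076 0 0 0 15; 0.004 0.0025 0.076 0 0 0 5; 0.004 0.0025 0.076 0 0 0 5; 0.004 0.0025 0.076 0 0 0 5; 0.004 0.0025 0.076 0 0 0 5", squeeze=20)

```text
t: 15.4
position: [425.0, -58.9, 132.9]
tool_rot: [2.495, 1.908, 0.002]
wrist_force: [-1.3, 5.7, 0.5]
gripper_width: 11.3
gripper_force: 20.1
```

```bash
python3 - <<'E'
from h import *
st(); pin()
p0=np.array([-52+46.2*np.cos(.087+2.3),150+46.2*np.sin(.087+2.3)])
for th in (2.13,1.96,1.79,1.62,1.45,1.28,1.11,.94,.77,.6,.43,.3,.2,.1,.05,0): q=th+.087; print(round(th,2),"dy %.4f dz %.4f"%((-52+46.2*np.cos(q)-p0[0])/1000,-(150+46.2*np.sin(q)-p0[1])/1000))
E
```

```text
t 15.4 winch [-85.2 -81.4 132.9] F winch [-2.7  5.1  0.5] w 11.3 gf 20.1 j [ 0.29  0.38 -0.37  2.3   0.28  0.5  -0.57]
wrist 1985 [-86.6 -82.  187.6] pawl~ 2.3
side 73 [-86.7 -98.6 185.2] pawl~ 2.34
2.13 dy 0.0058 dz -0.0052
1.96 dy 0.0125 dz -0.0094
1.79 dy 0.0197 dz -0.0124
1.62 dy 0.0274 dz -0.0141
1.45 dy 0.0352 dz -0.0145
1.28 dy 0.0430 dz -0.0136
1.11 dy 0.0505 dz -0.0114
0.94 dy 0.0576 dz -0.0079
0.77 dy 0.0639 dz -0.0033
0.6 dy 0.0694 dz 0.0023
0.43 dy 0.0738 dz 0.0088
0.3 dy 0.0764 dz 0.0142
0.2 dy 0.0780 dz 0.0186
0.1 dy 0.0791 dz 0.0231
0.05 dy 0.0794 dz 0.0253
0 dy 0.0797 dz 0.0276
```

Call:
servo_tool(deltas="0 0.0058 -0.0052 0 0 0 5; 0 0.0125 -0.0094 0 0 0 5; 0 0.0197 -0.0124 0 0 0 5; 0 0.0274 -0.0141 0 0 0 5; 0 0.0352 -0.0145 0 0 0 5; 0 0.043 -0.0136 0 0 0 5; 0 0.0505 -0.0114 0 0 0 5; 0 0.0576 -0.0079 0 0 0 5; 0 0.0639 -0.0033 0 0 0 5; 0 0.0694 0.0023 0 0 0 5; 0 0.0738 0.0088 0 0 0 5; 0 0.0764 0.0142 0 0 0 5")

```text
t: 16.7
position: [498.4, -80.1, 117.1]
tool_rot: [-2.496, -1.907, 0.001]
wrist_force: [-0.4, 0.5, 1.2]
gripper_width: 11.0
gripper_force: 19.9
```

```bash
python3 - <<'E'
from h import *
st(); pin()
E
```

```text
t 16.7 winch [ -8.9 -82.8 117.1] F winch [-0.5  0.4  1.2] w 11.0 gf 19.9 j [ 0.3   0.48 -0.35  2.16  0.3   0.55 -0.54]
wrist 2288 [-10.  -78.3 170.8] pawl~ 0.27
side 55 [  -9.7 -100.1  168.1] pawl~ 0.21
```

Call:
servo_tool(deltas="0 0.0012 0.003 0 0 0 5; 0 0.002 0.006 0 0 0 5; 0 0.0027 0.0085 0 0 0 5; 0 0.0027 0.0085 0 0 0 5")

```text
t: 17.2
position: [500.4, -80.6, 109.2]
tool_rot: [-2.496, -1.907, 0.001]
wrist_force: [-1.8, 0.1, 1.8]
gripper_width: 11.3
gripper_force: 20.3
```

```bash
python3 - <<'E'
from h import *
st(); pin()
E
```

```text
t 17.2 winch [ -6.8 -82.7 109.2] F winch [-1.7 -0.4  1.8] w 11.3 gf 20.3 j [ 0.29  0.49 -0.34  2.16  0.31  0.54 -0.55]
wrist 2297 [ -8.  -78.5 163.3] pawl~ 0.1
side 60 [  -9.3 -100.2  160.9] pawl~ 0.05
```

Call:
servo_tool(deltas="0 0 0.001 0 0 0 5; 0 0 0.001 0 0 0 20; 0 0 0.001 0 0 0 30; 0 0 0.001 0 0 0 40; 0 0 0.001 0 0 0 40; 0 0 -0.03 0 0 0 40; 0 0 -0.07 0 0 0 40; 0 0 -0.11 0 0 0 40; -0.045 0 -0.12 0 0 0 40; -0.09 0 -0.12 0 0 0 40; -0.13 0 -0.12 0 0 0 40; -0.13 0 -0.12 0 0 0 40")

```text
t: 18.5
position: [464.7, -211.6, 229.4]
tool_rot: [2.503, 1.897, -0.003]
wrist_force: [-0.7, -0.0, -0.6]
gripper_width: 34.1
gripper_force: 0.0
```

```bash
python3 - <<'E'
from h import *
st(); pin(); f=env.grab_frame("top"); g=env.grab_frame("side")
cv2.imwrite("pics/w7.png",np.hstack([cv2.resize(g["image"][150:290,190:330,::-1],(400,400)),cv2.resize(f["image"][120:300,200:380,::-1],(400,400))]))
m=(np.indices((384,512))[1]>255)&(np.indices((384,512))[1]<310)&(cv2.cvtColor(f["image"],cv2.COLOR_RGB2GRAY)<60)
P=(cloud(f,m)-C)@W; P=P[(P[:,2]>140)&(P[:,1]>60)&(P[:,1]<116)&(abs(P[:,0])<80)]; x=np.median(P[:,0]); print(len(P),np.median(P,0),"angle",np.degrees(np.arcsin(x/75)))
for n in("tin","box","collet"):
    for r in env.landmark_of("top",n)[:1]: print(n,np.round(r["pixel"],1))
E
```

```text
t 18.5 winch [  -7.4 -218.5  229.4] F winch [-0.7 -0.2 -0.6] w 34.1 gf 0.0 j [ 0.62  0.33 -0.39  2.03  0.17  0.81 -0.15]
wrist 802 [ -7.5 -90.1 159.9] pawl~ 0.02
side 89 [ -9.8 -88.5 158.2] pawl~ -0.01
109 [-44.86560228  86.00516354 170.30568885] angle -36.74166479348559
tin [221.5 195.6]
box [349.5 156.7]
collet [293.9 276.4]
```

View pics/w7.png

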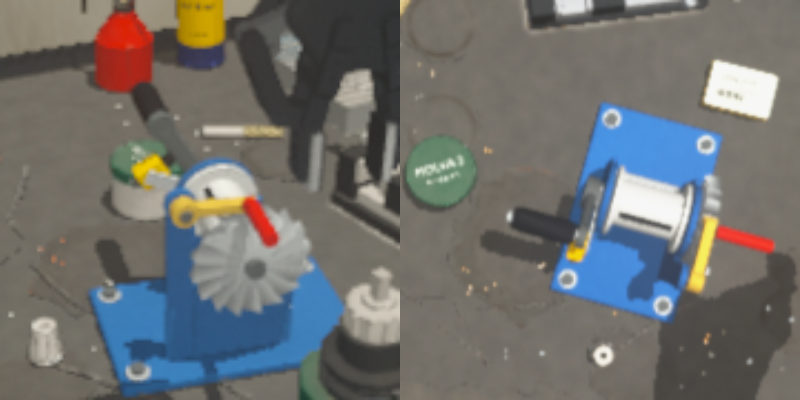

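The pawl lies on the teeth with its pin at (262,222), the crank rests on the stop, and the tin, box and collet have not moved. Handing in.

```bash
python3 -c "
from bench import env; print(env.close_job())"
```

```text
the job is handed in; nothing more can be done
None
```

Job handed in, verdict not reported: the pawl was thrown back, the crank pressed lightly on its stop (about 0.6 N m over drag) and left there, the pawl laid back on the teeth; the tin, box and collet were not disturbed.

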